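# Return leftover power parts to their stock trays

## Robot

A 6-joint arm with a two-finger parallel gripper is mounted at the origin on the work surface. World frame = base frame: x ahead of the robot, y to its left, z up, the work surface at z = 0. Lengths are in m, angles in rad, forces in N, time in s.
With the tool pointing down it reaches from about 0.25 to 0.775 m from the base axis. Payload 8.9 kg.
Tool frame: the origin (TCP) lies at the very end of the fingers, on their centre line; the grasp point (between the pads) lies 19 mm behind it; z points along the fingers, y is the line along which they close (so a half turn about z gives the same grasp; the last joint's range is limited). The gripper opens to 85 mm and grips with 20 to 120 N. Pads are 22 mm wide; open, the fingers measure 114 mm over their backs; the gripper's body (76 mm by 85 mm) begins 54 mm behind the grasp point. The pads swing forward as they close: fully open they stand 13 mm farther back than shut.
Start: joints at [-1.38, 0.291, -0.153, 1.127, 0, 1.431], TCP at [0.17, -0.497, 0.231] pointing down, gripper open.
Joint ranges: [-2.52, 2.52], [-0.91, 1.74], [-1.3, 1.37], [-1.96, 2.02], [-1.52, 1.47], [-3.14, 3.14]. Speed limits (rad/s): [2.22, 2.22, 2.79, 3.14, 3.14, 3.14].

## Interface

Orientations are given as a unit quaternion [w, x, y, z].
In Python, from cell import robot gives the robot as it stands.
- The arm moves only by the tool arm_command, never from a script. Its argument "steps" is a list of rows, each a list of 5 numbers: the shift along the tool's x, y, z in mm, then the turn about the tool's z in rad, then the finger opening in mm, from 0 to 85.4. A call has 1 to 8 rows; each row is the pose to reach, as a shift and turn from the pose commanded when the call began, along the tool's axes at that moment; what a row does not reach only later rows make up. A row lasts 1/8 s, in which the tool goes at most 62.5 mm and 10.7 degrees, less where a joint would pass 70% of its speed; a pose out of reach is approached as far as the arm can. A call with a gripper value outside its range is refused whole. The fingers move at their own pace and stop on an object; "force" is the grip in N (left out, the last holds). Time passes only in rows, so rows that repeat a pose let the fingers close. It gives the time, the measured TCP pose, the force, the opening and the grip force at its end, in the units of the state.
- robot.sense(): the state, without advancing time (a new reading comes with each control period).
- robot.capture(name): name is "scene" or "side" or "wrist"; returns a dict with "img" (420x560x3 uint8, blue, green, red), "K" (3x3 intrinsics, pixels), "R" (3x3) and "t" (3): a world point X has camera coordinates R X + t. Camera axes: x right, y down, z forward; pixel columns grow to the right and rows downward; lengths in m; the calibration is good to about 2 mm. The wrist camera is an equidistant fisheye: a pixel r from the principal point sees the ray r / f radians off the axis. A picture is of the moment at which its call begins. There is no depth.
- robot.close_job(): hands the job in; it is judged then, once.
The state is a dict: "clock": time; "joint_positions": joint angles; "dq": joint speeds; "joint_torque": joint torques, N m; "tool_pos": TCP position; "ee_rot": TCP orientation; "force": force on the tool from outside, world axes, zero at the start; "wrist_torque": the same for the moment, N m; "grip_width": opening from 0.0 (shut) to 1.0 (fully open); "grasp_force": force on a finger pad.
Only numpy, scipy, OpenCV 4.12 (cv2) and the standard library are available. Lean on these libraries where they do the work, as an engineer would, in place of code of your own. Each camera call takes 0.05 s, during which the arm holds its last target. There are 200 camera calls.

## Task

After the repair four parts are left over on the bench: a blue capacitor, an aluminium heat sink, a yellow transformer and a orange relay. Put each one back into the empty front cell of the stock tray whose rear cell holds two more of the same kind: set it down gently (do not drop it), standing upright and flat on the cell's floor, and let go. Leave the pump bottle and the flux jar where they stand.

Things in the scene. Friction and masses are not known exactly. Their poses are not given: they have to be found in the camera images.
- capacitor: Large screw-terminal electrolytic capacitor: upright blue cylinder, 36 mm in diameter, 55 mm high, with two 8 mm brass terminals standing 5 mm above its black top; about 85 g. Loose, upright. Origin: centre of its underside, z up.
- heatsink: Extruded heat sink of bare aluminium, upright block 40 mm (its x) by 30 mm (its y) by 50 mm high, six upright fins rising from a flat back plate; the 30 mm width is the easy grasp; about 100 g. Loose, upright. Origin: centre of its underside, z up.
- transformer: Small transformer, 48 mm (its x) by 36 mm (its y) by 46 mm high: dark laminated steel core 18 mm thick (y), round its middle a yellow coil 30 mm (x) by 36 mm (y), 8 to 39 mm above its underside. Grip across the coil, fingers closing along its y, about 33 mm above its underside; about 220 g. Loose, upright. Origin: centre of its underside, z up.
- relay: Plug-in relay: orange upright box on a black foot, 36 mm (its x) by 30 mm (its y) by 52 mm high, with a small green tab and a white dot on top (the tab adds 3 mm); about 80 g. Loose, upright. Origin: centre of its underside, z up.
- tray_capacitor: Black tray, fixed, two cells in line: the rear one holds two blue capacitors (fixed, side by side, 74 mm along the tray's +x), the front one is empty. Origin: at bench height under the centre of the EMPTY front cell; x points to the rear cell, z up. Front cell 72 mm (x) by 80 mm (y) inside, floor 3 mm above the bench; walls 3 mm thick, 18 mm high. Fingers closing along y clear the stock.
- tray_heatsink: Black tray, fixed, two cells in line: the rear one holds two aluminium heat sinks (fixed, side by side, 74 mm along the tray's +x), the front one is empty. Origin: at bench height under the centre of the EMPTY front cell; x points to the rear cell, z up. Front cell 72 mm (x) by 80 mm (y) inside, floor 3 mm above the bench; walls 3 mm thick, 18 mm high. Fingers closing along y clear the stock.
- tray_transformer: Black tray, fixed, two cells in line: the rear one holds two yellow transformers (fixed, side by side, 74 mm along the tray's +x), the front one is empty. Origin: at bench height under the centre of the EMPTY front cell; x points to the rear cell, z up. Front cell 72 mm (x) by 80 mm (y) inside, floor 3 mm above the bench; walls 3 mm thick, 18 mm high. Fingers closing along y clear the stock.
- tray_relay: Black tray, fixed, two cells in line: the rear one holds two orange relays (fixed, side by side, 74 mm along the tray's +x), the front one is empty. Origin: at bench height under the centre of the EMPTY front cell; x points to the rear cell, z up. Front cell 72 mm (x) by 80 mm (y) inside, floor 3 mm above the bench; walls 3 mm thick, 18 mm high. Fingers closing along y clear the stock.
- dispenser: White pump bottle for cleaning spirit with a steel cap, loose bystander, 62 mm in diameter, 108 mm high, among the loose parts. Origin: centre of its underside, z up.
- flux_jar: Amber glass flux jar with a black lid, loose bystander, 42 mm in diameter, 51 mm high, between the trays. Origin: centre of its underside, z up.

How it is judged:
At the end, for the whole second after the job is handed in: Each part stands upright (within 7 degrees) on the floor of the front cell of its own tray (underside under 7 mm above the bench, within 24 mm along x and 28 mm along y of the cell's centre), released and at rest; pump bottle and flux jar within 25 mm of where they stood (x of capacitor in the frame of tray_capacitor between -0.024 and 0.024 m and y of capacitor in the frame of tray_capacitor between -0.028 and 0.028 m and z of capacitor in the frame of tray_capacitor below 0.007 m and angle between each of capacitor, heatsink, transformer, relay's own z axis and vertical below 0.12 rad and linear speed of each of capacitor, heatsink, transformer, relay below 0.02 m/s and angular speed of each of capacitor, heatsink, transformer, relay below 0.2 rad/s and x of heatsink in the frame of tray_heatsink between -0.024 and 0.024 m and y of heatsink in the frame of tray_heatsink between -0.028 and 0.028 m and z of heatsink in the frame of tray_heatsink below 0.007 m and x of transformer in the frame of tray_transformer between -0.024 and 0.024 m and y of transformer in the frame of tray_transformer between -0.028 and 0.028 m and z of transformer in the frame of tray_transformer below 0.007 m and x of relay in the frame of tray_relay between -0.024 and 0.024 m and y of relay in the frame of tray_relay between -0.028 and 0.028 m and z of relay in the frame of tray_relay below 0.007 m and distance of each of dispenser, flux_jar from where it was at the start of the episode below 0.025 m); the robot touches nothing.
It fails at once if the pump bottle is pushed more than 25 mm or knocked over (distance of dispenser from where it was at the start of the episode above 0.025 m or angle between dispenser's own z axis and vertical above 0.5 rad).
It fails at once if the flux jar is pushed more than 25 mm or knocked over (distance of flux_jar from where it was at the start of the episode above 0.025 m or angle between flux_jar's own z axis and vertical above 0.5 rad).
It fails at once if a part is dropped or thrown (falling free, touching nothing, with its underside more than 40 mm above the bench) ((height (world z) of capacitor above 0.04 m and linear speed of capacitor above 0.35 m/s and contact force between capacitor and anything else below 0.01 N) or (height (world z) of heatsink above 0.04 m and linear speed of heatsink above 0.35 m/s and contact force between heatsink and anything else below 0.01 N) or (height (world z) of transformer above 0.04 m and linear speed of transformer above 0.35 m/s and contact force between transformer and anything else below 0.01 N) or (height (world z) of relay above 0.04 m and linear speed of relay above 0.35 m/s and contact force between relay and anything else below 0.01 N)).
It also fails if it takes over 120 s, if anything falls off the work surface, if the arm or the gripper's body presses on something with over 40 N, if the wrist force passes 120 N, or if a joint passes its speed limit or range.

## Working session

There is one attempt and no reset: what is moved stays moved. The work goes in short steps, Python scripts to look and compute and a tool call to move; the robot and the scene stay as the last step left them, time stands still between calls to the robot, and variables do not carry over. Pictures are saved under pics/ and viewed, at most 14 in all, crops included, and the job is handed in when it is done.

Besides the shell and the picture viewer there is one more tool, called after ">>>" as name(argument=value, ...) on one line, values as JSON. arm_command: Moves the arm, as the interface text tells. Its arguments: {"type":"object","properties":{"steps":{"type":"array","items":{"type":"array","items":{"type":"number"}}},"force":{"type":"number"}},"required":["steps"]}

```bash
mkdir -p pics && python3 - <<'E'
from cell import robot
import cv2,numpy as np,pickle
d={}
for n in("scene","side","wrist"):
    c=robot.capture(n);d[n]=c;cv2.imwrite(f"pics/{n}0.png",cv2.resize(c["img"],(800,600),interpolation=cv2.INTER_CUBIC));print(n,c["K"].tolist(),(-c["R"].T@c["t"]).round(3),c["R"].round(2).tolist())
pickle.dump(d,open("c0.pkl","wb"))
print(robot.sense())
E
```

```text
scene [[511.7247061960219, 0.0, 288.348736481792], [0.0, 511.7247061960219, 208.45761343845027], [0.0, 0.0, 1.0]] [1.05  0.299 0.915] [[-0.44, 0.9, -0.01], [0.73, 0.35, -0.58], [-0.52, -0.26, -0.81]]
side [[488.6519040345267, 0.0, 269.5779169923833], [0.0, 488.6519040345267, 211.63744693275413], [0.0, 0.0, 1.0]] [0.217 0.894 0.759] [[-0.95, -0.31, -0.01], [-0.19, 0.59, -0.78], [0.25, -0.74, -0.62]]
wrist [[325.19226210127806, 0.0, 282.1739877701998], [0.0, 325.19226210127806, 206.63692636343615], [0.0, 0.0, 1.0]] [ 0.241 -0.472  0.372] [[0.32, -0.95, -0.0], [-0.9, -0.31, 0.29], [-0.28, -0.09, -0.96]]
{'clock': 0.15, 'joint_positions': array([-1.38028922e+00,  2.91146664e-01, -1.53918816e-01,  1.12670352e+00,
        8.72175919e-06,  1.43152106e+00]), 'dq': array([-1.94041242e-04,  1.38316543e-05,  3.21650308e-03,  5.43280979e-04,
        8.28644286e-04,  2.07070754e-04]), 'joint_torque': array([ 1.77882386e-03, -5.37372243e+01,  3.31520033e+01,  1.15363940e-02,
       -1.51328591e-04, -1.15186077e-05]), 'tool_pos': array([ 0.16997245, -0.49638838,  0.23087916]), 'ee_rot': array([-4.86286692e-04,  9.86436106e-01,  1.64144973e-01, -8.09709824e-06]), 'force': array([-0.3837503 , -0.24592635, -0.33817602]), 'wrist_torque': array([ 0.00518084,  0.0160934 , -0.00071375]), 'grasp_force': 0.0, 'grip_width': 0.9993202041973067}
```

View pics/scene0.png

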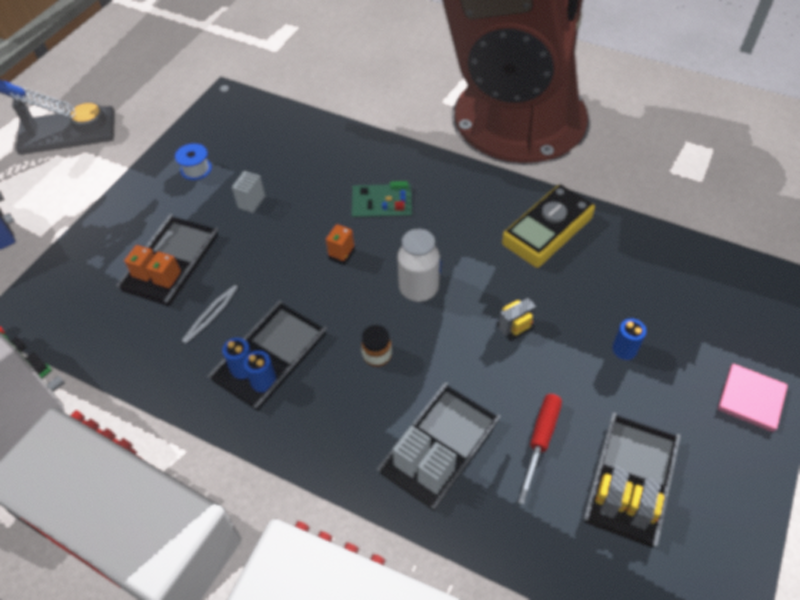

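View pics/side0.png

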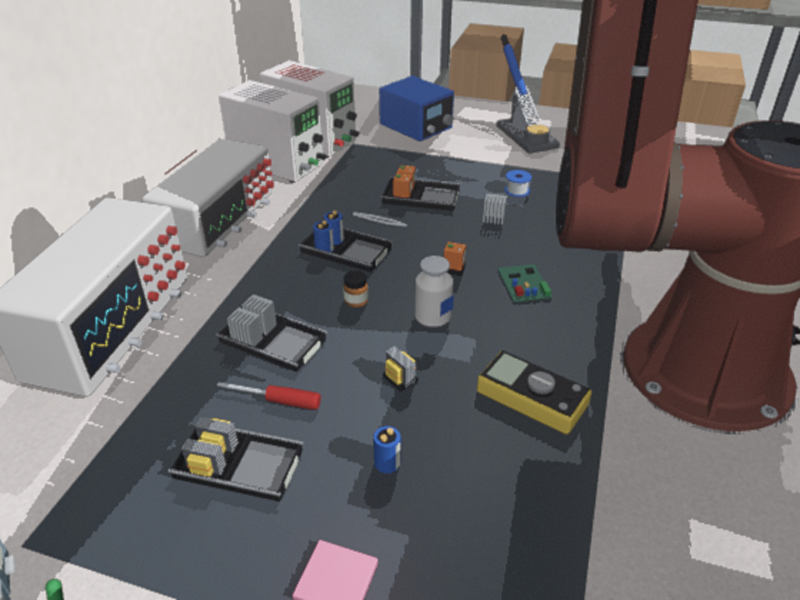

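View pics/wrist0.png

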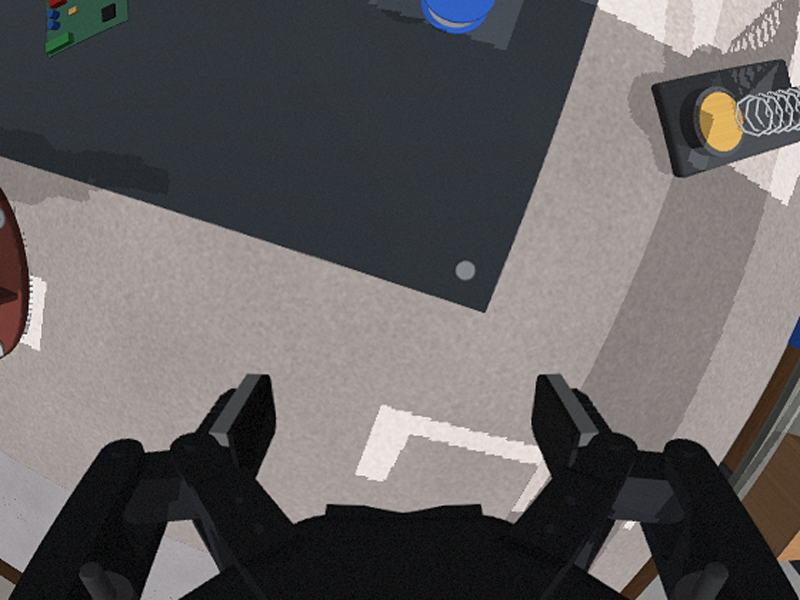

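The scene view shows the loose parts: heat sink (248,190), relay (340,243), transformer (517,317) and capacitor (630,338). The tray front cells are near relay (188,245), capacitor (287,335), heat sink (460,420) and transformer (638,445), with the bottle at (419,265) and the jar at (376,344). The side view shows the same layout, and the wrist view mostly shows the bench edge. I'll enlarge crops next.

```bash
python3 - <<'E'
import cv2,pickle
d=pickle.load(open("c0.pkl","rb"));I=d["scene"]["img"]
for n,(x,y) in {"A":(75,110),"B":(255,190)}.items():
    w,h=(200,180) if n=="A" else (230,195)
    k=800/w if n=="B" else 3.3
    k=3.3 if n=="A" else 3.0
    cv2.imwrite(f"pics/crop{n}.png",cv2.resize(I[y:y+h,x:x+w],None,fx=k,fy=k,interpolation=cv2.INTER_CUBIC))
E
```

```text
(no output)
```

View pics/cropA.png

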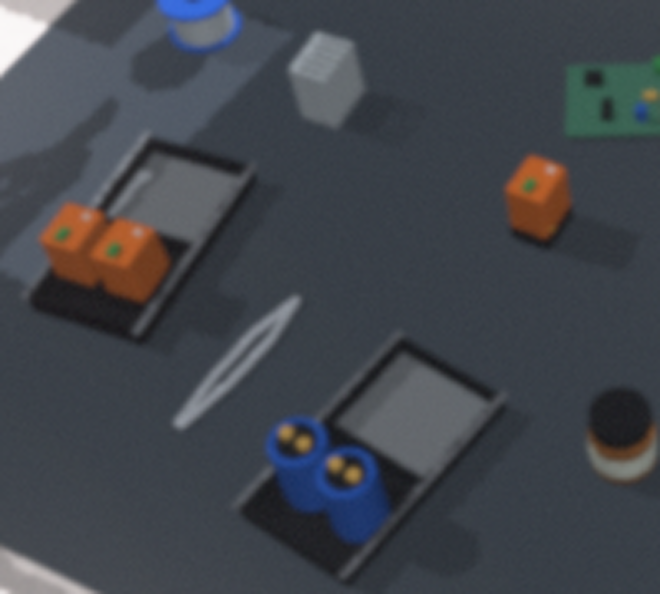

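View pics/cropB.png

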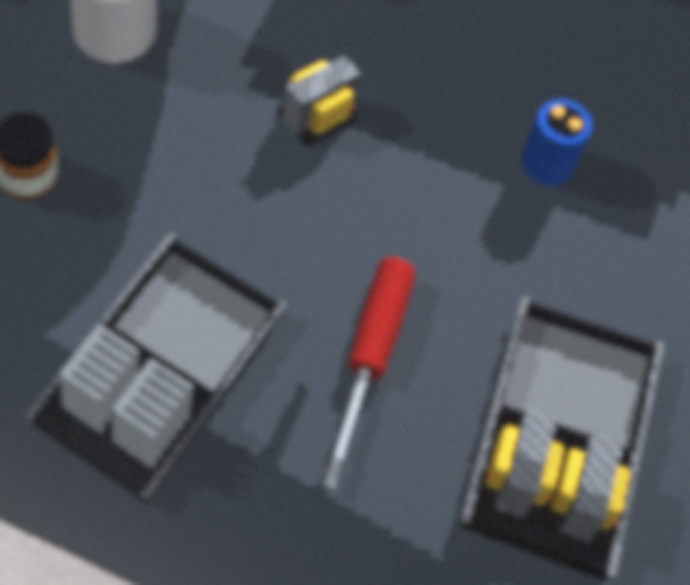

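The crops show all corners. I'll triangulate from the rim and top-face corners at their known heights.

```bash
cat > h.py <<'E'
import numpy as np
def ray(c,uv,z):
    K,R,t=c["K"],c["R"],c["t"]; o=-R.T@t
    d=R.T@np.linalg.inv(K)@[uv[0],uv[1],1]; return o+d*(z-o[2])/d[2]
def proj(c,X):
    p=c["K"]@(c["R"]@np.asarray(X)+c["t"]); return p[:2]/p[2]
E
python3 - <<'E'
from h import *; import pickle
d=pickle.load(open("c0.pkl","rb"));c=d["scene"];s=d["side"]
A=lambda u:(u[0]/3.3+75,u[1]/3.3+110)
B=lambda u:(u[0]/3+255,u[1]/3+190)
def show(n,f,pts,z):
    P=np.array([ray(c,f(p),z)[:2] for p in pts]);e=np.roll(P,-1,0)-P
    print(n,"ctr",P.mean(0).round(4),"edges",np.linalg.norm(e,axis=1).round(3),"yaw",np.degrees(np.arctan2(e[:,1],e[:,0])).round(1)); 
    X=[*P.mean(0),z];print("   side px(800)",(proj(s,X)/.7).round()); return P
for n,f,p in [("T_rel",A,[(150,135),(255,170),(140,328),(28,293)]),("T_cap",A,[(400,335),(505,397),(345,572),(240,503)]),("T_hs",B,[(173,237),(285,305),(148,492),(32,412)]),("T_tr",B,[(525,298),(662,343),(613,570),(468,515)])]:
    P=show(n,f,p,.018)
    x=P[3]+P[2]-P[0]-P[1];x/=np.linalg.norm(x);print("   cell",(P[:2].mean(0)+.039*x).round(4),"yaw",np.degrees(np.arctan2(x[1],x[0])).round(1))
show("hs",A,[(322,32),(357,45),(327,83),(290,70)],.05)
show("rel",A,[(538,155),(572,170),(545,205),(506,188)],.052)
show("tr",B,[(287,90),(345,57),(360,75),(300,103)],.046)
for n,f,p,z in [("cap",B,(565,120),.055),("jar",A,(620,418),.051),("jarB",B,(25,140),.051)]: print(n,ray(c,f(p),z).round(4),(proj(s,ray(c,f(p),z))/.7).round())
print("bottle",ray(c,(419*.7,243*.7),.108).round(3),ray(c,(419*.7,285*.7),0.0).round(3))
E
```

```text
T_rel ctr [ 0.5684 -0.3733] edges [0.087 0.147 0.086 0.151] yaw [  93.3    4.2  -83.9 -175.2]
   side px(800) [419. 190.]
   cell [ 0.5332 -0.3761] yaw 4.5
T_cap ctr [ 0.6496 -0.1357] edges [0.087 0.151 0.085 0.151] yaw [ 81.9  -9.  -98.  172. ]
   side px(800) [344. 243.]
   cell [ 0.6136 -0.1303] yaw -8.5
T_hs ctr [0.6698 0.1455] edges [0.087 0.152 0.087 0.152] yaw [ 80.7 -10.3 -99.6 169.5]
   side px(800) [270. 333.]
   cell [0.6334 0.1522] yaw -10.4
T_tr ctr [0.6031 0.3878] edges [0.087 0.154 0.085 0.152] yaw [  94.6    3.7  -86.3 -175.7]
   side px(800) [236. 457.]
   cell [0.5657 0.3852] yaw 4.0
hs ctr [ 0.4022 -0.3298] edges [0.03  0.041 0.031 0.042] yaw [  89.6    1.9  -88.8 -179.2]
   side px(800) [493. 198.]
rel ctr [ 0.437  -0.1332] edges [0.027 0.035 0.031 0.035] yaw [ 86.1  -2.4 -93.  171.9]
   side px(800) [453. 247.]
tr ctr [0.447  0.1648] edges [0.05  0.018 0.049 0.013] yaw [ 149.1   56.2  -35.9 -117.1]
   side px(800) [398. 357.]
cap [0.4131 0.3228 0.055 ] [386. 436.]
jar [0.5814 0.0031 0.051 ] [351. 276.]
jarB [0.581  0.0039 0.051 ] [351. 277.]
bottle [0.442 0.004 0.108] [0.437 0.001 0.   ]
```

```bash
cat >> h.py <<'E'
def go(x,y,z,yaw):
    """shift (mm) and turn (rad) from present pose to world x,y,z with tool-x yaw (deg, mod 360)"""
    from cell import robot
    from scipy.spatial.transform import Rotation as Q
    s=robot.sense();q=s["ee_rot"];R=Q.from_quat([q[1],q[2],q[3],q[0]]).as_matrix()
    psi=np.arctan2(R[1,0],R[0,0]);d=R.T@(np.array([x,y,z])-s["tool_pos"])*1000
    t=-(np.radians(yaw)-psi);t=(t+np.pi)%(2*np.pi)-np.pi
    print("shift",d.round(1),"turn",t.round(3),"psi",np.degrees(psi).round(1),"joints",s["joint_positions"].round(2),"clock",s["clock"])
E
python3 -c "
from h import go
go(.402,-.330,.17,181);go(.402,-.330,.17,107)"
```

```text
shift [273.4 -82.2  61. ] turn -2.829 psi 18.9 joints [-1.38  0.29 -0.15  1.13  0.    1.43] clock 0.15
shift [273.4 -82.2  61. ] turn -1.538 psi 18.9 joints [-1.38  0.29 -0.15  1.13  0.    1.43] clock 0.15
```

>>> arm_command(steps=[[35, -10, 10, -0.18, 62], [70, -20, 20, -0.36, 62], [105, -30, 30, -0.54, 62], [140, -40, 40, -0.72, 62], [175, -52, 45, -0.9, 62], [210, -63, 50, -1.08, 62], [245, -74, 56, -1.26, 62], [273, -82, 61, -1.44, 62]], force=50)

```text
clock: 1.15
tool_pos: [0.4027, -0.3296, 0.1699]
ee_rot: [-0.0, 0.631, 0.776, 0.0]
force: [-0.0, 0.0, -0.3]
grip_width: 0.727
grasp_force: 0.0
```

>>> arm_command(steps=[[0, 0, 0, -0.18, 62], [0, 0, 0, -0.36, 62], [0, 0, 0, -0.54, 62], [0, 0, 0, -0.72, 62], [0, 0, 0, -0.9, 62], [0, 0, 0, -1.08, 62], [0, 0, 0, -1.26, 62], [0, 0, 0, -1.39, 62]])

```text
clock: 2.15
tool_pos: [0.4016, -0.3306, 0.1701]
ee_rot: [-0.0, -0.012, 1.0, 0.0]
force: [-0.5, 0.0, 0.2]
grip_width: 0.728
grasp_force: 0.0
```

```bash
python3 - <<'E'
from h import *;from cell import robot;import cv2
go(.402,-.330,.022,181)
c=robot.capture("wrist");cv2.imwrite("pics/w1.png",cv2.resize(c["img"],(800,600)))
E
```

```text
shift [ -0.4   0.5 148.1] turn 0.006 psi -178.7 joints [-0.83  0.33 -0.27  0.97  0.   -0.85] clock 2.15
```

View pics/w1.png

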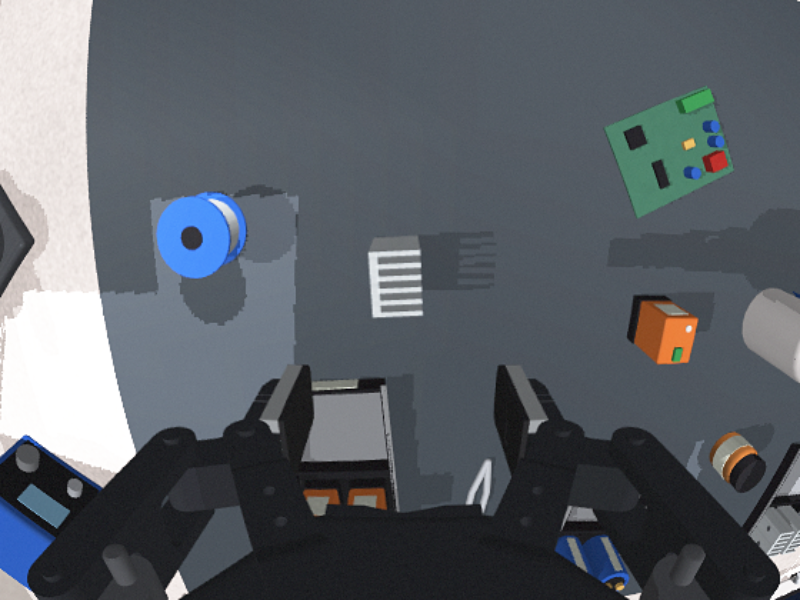

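The heat sink sits centred between the fingers at (396,280) and squared up with them. Going down.

>>> arm_command(steps=[[0, 0, 40, 0.006, 62], [0, 0, 80, 0.006, 62], [0, 0, 115, 0.006, 62], [0, 0, 140, 0.006, 62], [0, 0, 148, 0.006, 62], [0, 0, 148, 0.006, 62], [0, 0, 148, 0.006, 20], [0, 0, 148, 0.006, 20]])

```text
clock: 3.2
tool_pos: [0.4024, -0.3314, 0.0235]
ee_rot: [0.001, -0.006, 1.0, -0.001]
force: [-0.2, 0.3, 3.2]
grip_width: 0.343
grasp_force: 49.2
```

>>> arm_command(steps=[[0, 0, 0, 0, 20], [0, 0, 0, 0, 20], [0, 0, 0, 0, 20], [0, 0, 0, 0, 20]])

```text
clock: 3.7
tool_pos: [0.4024, -0.3315, 0.0234]
ee_rot: [0.001, -0.006, 1.0, -0.001]
force: [0.1, -0.2, 5.6]
grip_width: 0.334
grasp_force: 49.9
```

```bash
python3 -c "
from h import go
go(.402,-.330,.18,181);go(.633,.152,.18,169.6)"
```

```text
shift [   0.2    1.2 -156.6] turn -0.005 psi -179.3 joints [-0.83  0.5  -0.46  0.62 -0.   -0.84] clock 3.7
shift [-236.6  480.4 -157. ] turn 0.194 psi -179.3 joints [-0.83  0.5  -0.46  0.62 -0.   -0.84] clock 3.7
```

>>> arm_command(steps=[[0, 0, -10, 0, 20], [0, 0, -40, 0, 20], [0, 0, -80, 0, 20], [0, 0, -120, 0, 20], [0, 0, -150, 0, 20], [0, 0, -157, 0, 20], [-15, 30, -157, 0.02, 20], [-35, 70, -157, 0.04, 20]])

```text
clock: 4.7
tool_pos: [0.4356, -0.2598, 0.1786]
ee_rot: [-0.0, 0.015, 1.0, 0.0]
force: [0.8, 1.2, -1.1]
grip_width: 0.349
grasp_force: 49.7
```

>>> arm_command(steps=[[-25, 50, 0, 0.02, 20], [-50, 100, 0, 0.04, 20], [-76, 155, 0, 0.06, 20], [-103, 210, 0, 0.08, 20], [-130, 265, 0, 0.1, 20], [-157, 320, 0, 0.12, 20], [-182, 370, 0, 0.15, 20], [-196, 400, 0, 0.15, 20]])

```text
clock: 5.7
tool_pos: [0.643, 0.1368, 0.1779]
ee_rot: [-0.001, 0.088, 0.996, 0.0]
force: [-0.1, -1.0, -0.4]
grip_width: 0.347
grasp_force: 49.7
```

```bash
python3 -c "
from h import go
go(.633,.152,.029,169.6)"
```

```text
shift [ 12.3  13.3 148.9] turn 0.005 psi 169.9 joints [0.1  0.58 0.15 1.15 0.   0.27] clock 5.7
```

>>> arm_command(steps=[[12, 13, 20, 0, 20], [12, 13, 60, 0, 20], [12, 13, 100, 0, 20], [12, 13, 125, 0, 20], [12, 13, 138, 0, 20], [12, 13, 144, 0, 20], [12, 13, 147, 0, 20], [12, 13, 149, 0, 20]])

```text
clock: 6.7
tool_pos: [0.634, 0.1491, 0.031]
ee_rot: [0.001, 0.089, 0.996, 0.0]
force: [0.3, 0.0, -1.0]
grip_width: 0.342
grasp_force: 49.6
```

>>> arm_command(steps=[[0, 0, 1, 0, 20], [0, 0, 1, 0, 20]])

```text
clock: 6.95
tool_pos: [0.6336, 0.149, 0.0296]
ee_rot: [0.0, 0.089, 0.996, 0.0]
force: [-0.4, 0.6, -0.8]
grip_width: 0.341
grasp_force: 49.6
```

```bash
python3 - <<'E'
from h import *;from cell import robot;import cv2
go(.633,.152,.0265,169.6);print(robot.sense()["force"])
c=robot.capture("side");x,y=(np.array(proj(c,[.633,.152,.03]))).astype(int)
cv2.imwrite("pics/s1.png",cv2.resize(c["img"][y-60:y+60,x-80:x+80],(640,480),interpolation=cv2.INTER_CUBIC))
E
```

```text
shift [1.1 2.8 3.1] turn 0.004 psi 169.8 joints [ 0.12  0.69 -0.06  0.82  0.    0.3 ] clock 6.95
[-0.39626141  0.6496953  -0.8264557 ]
```

View pics/s1.png

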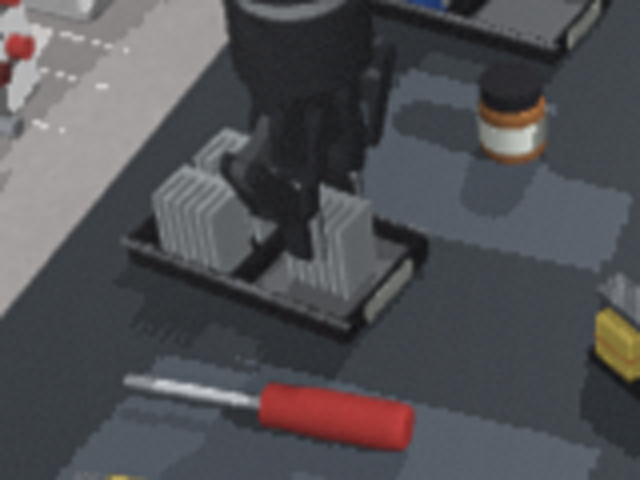

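The heat sink hangs upright over the front cell. Lowering it the last few mm until contact.

>>> arm_command(steps=[[0, 0, 1, 0, 20], [0, 0, 2, 0, 20], [0, 0, 3, 0, 20], [0, 0, 3.5, 0, 20], [0, 0, 3.5, 0, 20]])

```text
clock: 7.62
tool_pos: [0.6335, 0.149, 0.0265]
ee_rot: [0.0, 0.089, 0.996, 0.0]
force: [-2.7, -1.2, 7.4]
grip_width: 0.338
grasp_force: 50.7
```

Contact (7.4 N) at the expected height, so I'll release and lift.

>>> arm_command(steps=[[0, 0, 0, 0, 46], [0, 0, 0, 0, 46], [0, 0, 0, 0, 46], [0, 0, 0, 0, 46], [0, 0, -30, 0, 46], [0, 0, -70, 0, 46], [0, 0, -120, 0, 62], [0, 0, -155, 0, 62]])

```text
clock: 8.62
tool_pos: [0.6339, 0.1491, 0.1832]
ee_rot: [0.001, 0.089, 0.996, 0.0]
force: [0.4, 0.2, 0.5]
grip_width: 0.723
grasp_force: 0.0
```

```bash
python3 - <<'E'
from h import *
go(.447,.165,.18,146.5);go(.413,.323,.18,146.5)
go(.447,.165,.014,146.5)
E
```

```text
shift [186.8 -17.4   2.9] turn 0.407 psi 169.8 joints [0.12 0.56 0.14 1.15 0.   0.3 ] clock 8.625
shift [248.2 132.1   2.8] turn 0.407 psi 169.8 joints [0.12 0.56 0.14 1.15 0.   0.3 ] clock 8.625
shift [187.1 -17.5 168.9] turn 0.407 psi 169.8 joints [0.12 0.56 0.14 1.15 0.   0.3 ] clock 8.625
```

>>> arm_command(steps=[[30, -3, 0, 0.1, 62], [65, -6, 0, 0.2, 62], [100, -9, 0, 0.3, 62], [135, -12, 0, 0.407, 62], [170, -15, 10, 0.407, 62], [187, -17, 30, 0.407, 62], [187, -17, 60, 0.407, 62], [187, -17, 65, 0.407, 62]])

```text
clock: 9.62
tool_pos: [0.4451, 0.1652, 0.1147]
ee_rot: [-0.001, 0.288, 0.958, -0.001]
force: [-0.2, -0.6, 0.5]
grip_width: 0.727
grasp_force: 0.0
```

```bash
python3 - <<'E'
from h import *;from cell import robot;import cv2
go(.447,.165,.014,146.5)
c=robot.capture("wrist");cv2.imwrite("pics/w2.png",c["img"])
E
```

```text
shift [ -1.8   1.1 100.7] turn 0.0 psi 146.5 joints [ 0.2   0.3  -0.47  0.8  -0.    0.79] clock 9.625
```

View pics/w2.png

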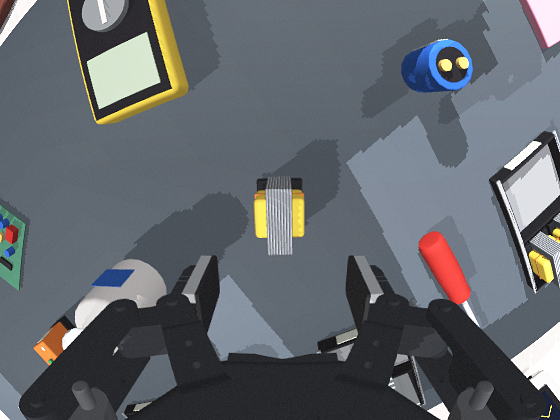

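The transformer is aligned and centred at (279,215), with the finger midline at 282. Going down and gripping.

>>> arm_command(steps=[[-2, 1, 35, 0, 62], [-2, 1, 70, 0, 62], [-2, 1, 90, 0, 62], [-2, 1, 100, 0, 62], [-2, 1, 100.5, 0, 62], [-2, 1, 100.5, 0, 62], [-2, 1, 100.5, 0, 20], [-2, 1, 100.5, 0, 20]], force=70)

```text
clock: 10.68
tool_pos: [0.449, 0.1651, 0.0162]
ee_rot: [0.001, 0.288, 0.958, 0.0]
force: [-2.4, -1.4, 8.8]
grip_width: 0.407
grasp_force: 70.2
```

>>> arm_command(steps=[[0, 0, 0, 0, 20], [0, 0, 0, 0, 20], [0, 0, 0, 0, 20], [0, 0, 0, 0, 20]])

```text
clock: 11.18
tool_pos: [0.4491, 0.1651, 0.0162]
ee_rot: [0.001, 0.288, 0.958, 0.0]
force: [-2.6, -1.1, 8.8]
grip_width: 0.404
grasp_force: 70.3
```

```bash
python3 - <<'E'
from h import *
go(.447,.165,.16,146.5);go(.566,.385,.16,184)
E
```

```text
shift [   1.5   -1.1 -143.8] turn -0.0 psi 146.5 joints [ 0.2   0.45 -0.58  0.55 -0.    0.78] clock 11.175
shift [  23.8  248.  -143.7] turn -0.655 psi 146.5 joints [ 0.2   0.45 -0.58  0.55 -0.    0.78] clock 11.175
```

>>> arm_command(steps=[[0, 0, -10, 0, 20], [0, 0, -35, 0, 20], [0, 0, -70, 0, 20], [0, 0, -105, 0, 20], [0, 0, -135, 0, 20], [0, 0, -144, 0, 20], [2, 20, -144, -0.08, 20], [5, 50, -144, -0.16, 20]])

```text
clock: 12.18
tool_pos: [0.4717, 0.2095, 0.1588]
ee_rot: [-0.0, 0.21, 0.978, -0.0]
force: [0.9, 0.0, -2.6]
grip_width: 0.405
grasp_force: 70.2
```

```bash
python3 - <<'E'
from h import *
go(.566,.385,.16,184);go(.566,.385,.0225,184)
E
```

```text
shift [-13.9 198.7  -1.3] turn -0.493 psi 155.7 joints [ 0.28  0.33 -0.3   0.94 -0.    0.7 ] clock 12.175
shift [-14.  198.8 136.2] turn -0.493 psi 155.7 joints [ 0.28  0.33 -0.3   0.94 -0.    0.7 ] clock 12.175
```

>>> arm_command(steps=[[-2, 35, 0, -0.1, 20], [-5, 75, 0, -0.2, 20], [-8, 115, 0, -0.3, 20], [-11, 155, 0, -0.4, 20], [-13, 185, 0, -0.49, 20], [-14, 199, 20, -0.493, 20], [-14, 199, 60, -0.493, 20], [-14, 199, 90, -0.493, 20]])

```text
clock: 13.18
tool_pos: [0.565, 0.3838, 0.0654]
ee_rot: [-0.002, -0.033, 0.999, -0.001]
force: [-0.2, 0.1, -1.9]
grip_width: 0.407
grasp_force: 70.2
```

```bash
python3 - <<'E'
from h import *
go(.566,.385,.0225,184)
E
```

```text
shift [-1.2  1.2 42.9] turn -0.004 psi -176.2 joints [ 0.49  0.71  0.09  0.95 -0.    0.42] clock 13.175
```

>>> arm_command(steps=[[0, 1, 20, 0, 20], [0, 1, 33, 0, 20], [0, 1, 38, 0, 20], [0, 1, 40, 0, 20], [0, 1, 42, 0, 20], [0, 1, 43, 0, 20], [0, 1, 43, 0, 20]])

```text
clock: 14.05
tool_pos: [0.5668, 0.3862, 0.0266]
ee_rot: [0.0, -0.034, 0.999, 0.0]
force: [0.9, -0.0, -1.8]
grip_width: 0.405
grasp_force: 70.2
```

>>> arm_command(steps=[[0, 0, 2, 0, 20], [0, 0, 4, 0, 20], [0, 0, 5.5, 0, 20], [0, 0, 6.5, 0, 20], [0, 0, 7.3, 0, 20], [0, 0, 7.3, 0, 20]])

```text
clock: 14.8
tool_pos: [0.5667, 0.3861, 0.0193]
ee_rot: [0.0, -0.034, 0.999, 0.0]
force: [-2.2, -1.2, 2.7]
grip_width: 0.409
grasp_force: 70.6
```

>>> arm_command(steps=[[0, 0, 0.3, 0, 46], [0, 0, 0.3, 0, 46], [0, 0, 0.3, 0, 46], [0, 0, 0.3, 0, 46], [0, 0, -30, 0, 46], [0, 0, -70, 0, 46], [0, 0, -120, 0, 62], [0, 0, -150, 0, 62]])

```text
clock: 15.8
tool_pos: [0.5675, 0.3865, 0.1719]
ee_rot: [0.001, -0.034, 0.999, 0.001]
force: [-0.2, 0.2, 0.3]
grip_width: 0.726
grasp_force: 0.0
```

```bash
python3 - <<'E'
from h import *
go(.413,.323,.12,180);go(.413,.323,.022,180)
E
```

```text
shift [158.6 -52.9  51.4] turn 0.068 psi -176.1 joints [0.49 0.64 0.24 1.17 0.   0.42] clock 15.8
shift [158.9 -53.  149.4] turn 0.068 psi -176.1 joints [0.49 0.64 0.24 1.17 0.   0.42] clock 15.8
```

>>> arm_command(steps=[[35, -12, 0, 0.02, 62], [75, -25, 0, 0.04, 62], [115, -38, 0, 0.06, 62], [145, -48, 20, 0.07, 62], [159, -53, 45, 0.07, 62], [159, -53, 51, 0.07, 62]], force=50)

```text
clock: 16.55
tool_pos: [0.4102, 0.3217, 0.1172]
ee_rot: [-0.001, 0.001, 1.0, -0.001]
force: [0.2, -0.4, 0.6]
grip_width: 0.726
grasp_force: 0.0
```

```bash
python3 - <<'E'
from h import *;from cell import robot;import cv2
go(.413,.323,.023,180)
c=robot.capture("wrist");cv2.imwrite("pics/w3.png",c["img"])
E
```

```text
shift [-2.9  1.4 94.2] turn -0.001 psi 179.9 joints [ 0.52  0.38 -0.35  0.85  0.    0.53] clock 16.55
```

View pics/w3.png

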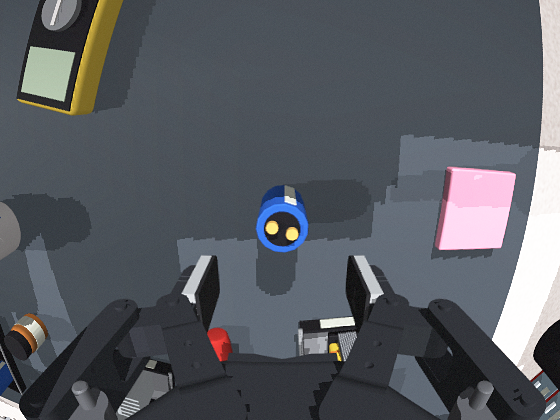

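The capacitor is centred at (282,225), on the finger midline. Going down and gripping.

>>> arm_command(steps=[[-3, 1, 35, 0, 62], [-3, 1, 65, 0, 62], [-3, 1, 85, 0, 62], [-3, 1, 94, 0, 62], [-3, 1, 94, 0, 62], [-3, 1, 94, 0, 20], [-3, 1, 94, 0, 20], [-3, 1, 94, 0, 20]])

```text
clock: 17.6
tool_pos: [0.4155, 0.3238, 0.0252]
ee_rot: [0.001, 0.001, 1.0, 0.0]
force: [-0.3, -0.6, 5.0]
grip_width: 0.406
grasp_force: 49.6
```

>>> arm_command(steps=[[0, 0, 0, 0, 20], [0, 0, 0, 0, 20], [0, 0, 0, 0, 20]])

```text
clock: 17.98
tool_pos: [0.4155, 0.3238, 0.0252]
ee_rot: [0.001, 0.001, 1.0, 0.0]
force: [0.2, -0.5, 5.2]
grip_width: 0.403
grasp_force: 49.6
```

```bash
python3 - <<'E'
from h import *
go(.413,.323,.19,180);go(.614,-.130,.19,171.5)
E
```

```text
shift [   2.2   -0.7 -164.8] turn -0.002 psi 179.9 joints [ 0.52  0.5  -0.44  0.63 -0.    0.52] clock 17.975
shift [-199.6 -453.3 -164.9] turn 0.147 psi 179.9 joints [ 0.52  0.5  -0.44  0.63 -0.    0.52] clock 17.975
```

>>> arm_command(steps=[[0, 0, -10, 0, 20], [0, 0, -40, 0, 20], [0, 0, -80, 0, 20], [0, 0, -120, 0, 20], [0, 0, -155, 0, 20], [0, 0, -165, 0, 20], [-15, -30, -165, 0.02, 20], [-35, -70, -165, 0.03, 20]])

```text
clock: 18.98
tool_pos: [0.4493, 0.253, 0.1886]
ee_rot: [-0.0, 0.015, 1.0, -0.0]
force: [0.2, 0.6, -1.3]
grip_width: 0.402
grasp_force: 50.0
```

>>> arm_command(steps=[[-20, -45, 0, 0.02, 20], [-42, -95, 0, 0.04, 20], [-65, -145, 0, 0.06, 20], [-87, -195, 0, 0.08, 20], [-110, -245, 0, 0.1, 20], [-132, -295, 0, 0.11, 20], [-150, -335, 0, 0.11, 20], [-162, -365, 0, 0.11, 20]])

```text
clock: 19.98
tool_pos: [0.5999, -0.1185, 0.188]
ee_rot: [-0.001, 0.071, 0.997, 0.0]
force: [-0.1, 0.9, -1.8]
grip_width: 0.404
grasp_force: 50.1
```

```bash
python3 - <<'E'
from h import *
go(.614,-.130,.0332,171.5)
E
```

```text
shift [-15.8  -9.4 154.8] turn 0.005 psi 171.8 joints [-0.31  0.48  0.02  1.11 -0.   -0.17] clock 19.975
```

>>> arm_command(steps=[[-16, -9, 20, 0, 20], [-16, -9, 60, 0, 20], [-16, -9, 100, 0, 20], [-16, -9, 130, 0, 20], [-16, -9, 145, 0, 20], [-16, -9, 152, 0, 20], [-16, -9, 155, 0, 20], [-16, -9, 155, 0, 20]])

```text
clock: 20.98
tool_pos: [0.615, -0.128, 0.0348]
ee_rot: [0.001, 0.071, 0.997, -0.0]
force: [-0.9, 0.7, -1.2]
grip_width: 0.407
grasp_force: 50.1
```

>>> arm_command(steps=[[0, 0, 2, 0, 20], [0, 0, 4, 0, 20], [0, 0, 5.5, 0, 20], [0, 0, 6.3, 0, 20], [0, 0, 6.8, 0, 20], [0, 0, 6.8, 0, 20]])

```text
clock: 21.72
tool_pos: [0.6146, -0.1278, 0.0282]
ee_rot: [0.0, 0.071, 0.997, -0.0]
force: [-3.8, 1.8, 10.3]
grip_width: 0.402
grasp_force: 51.2
```

Contact at the expected height; releasing and lifting.

>>> arm_command(steps=[[0, 0, 0, 0, 50], [0, 0, 0, 0, 50], [0, 0, 0, 0, 50], [0, 0, 0, 0, 50], [0, 0, -30, 0, 50], [0, 0, -70, 0, 50], [0, 0, -120, 0, 62], [0, 0, -155, 0, 62]])

```text
clock: 22.72
tool_pos: [0.615, -0.128, 0.1846]
ee_rot: [0.001, 0.071, 0.997, -0.0]
force: [-0.4, -0.9, 0.3]
grip_width: 0.726
grasp_force: 0.0
```

```bash
python3 - <<'E'
from h import *
go(.437,-.133,.12,177);go(.437,-.133,.022,177)
E
```

```text
shift [175.6 -30.1  64.2] turn -0.089 psi 171.9 joints [-0.32  0.51  0.06  1.12  0.   -0.18] clock 22.725
shift [175.8 -30.1 162.2] turn -0.089 psi 171.9 joints [-0.32  0.51  0.06  1.12  0.   -0.18] clock 22.725
```

>>> arm_command(steps=[[40, -8, 0, -0.03, 62], [80, -14, 0, -0.06, 62], [120, -21, 0, -0.09, 62], [155, -27, 10, -0.09, 62], [176, -30, 35, -0.09, 62], [176, -30, 60, -0.09, 62], [176, -30, 64, -0.09, 62]])

```text
clock: 23.6
tool_pos: [0.435, -0.1323, 0.1173]
ee_rot: [-0.001, 0.026, 1.0, 0.0]
force: [-0.4, -0.2, 0.6]
grip_width: 0.728
grasp_force: 0.0
```

```bash
python3 - <<'E'
from h import *;from cell import robot;import cv2
go(.437,-.133,.021,177)
c=robot.capture("wrist");cv2.imwrite("pics/w4.png",c["img"])
E
```

```text
shift [-2.2 -0.7 96.3] turn 0.0 psi 177.0 joints [-0.46  0.27 -0.52  0.79  0.   -0.4 ] clock 23.6
```

View pics/w4.png

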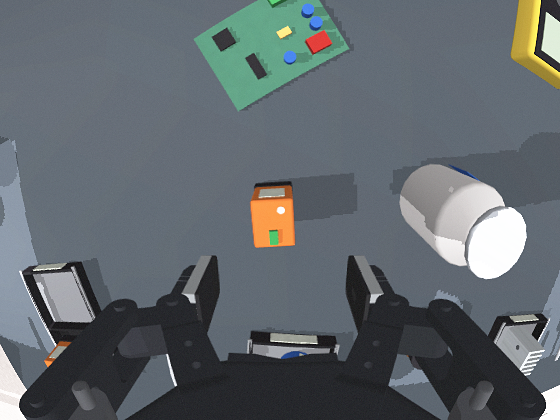

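The relay sits at (273,215), about 6 mm to the −y side of the midline and turned about 3°. I'll correct both and go down.

>>> arm_command(steps=[[-2, -5.5, 15, -0.05, 62], [-2, -5.5, 50, -0.05, 62], [-2, -5.5, 80, -0.05, 62], [-2, -5.5, 95, -0.05, 62], [-2, -5.5, 96, -0.05, 62], [-2, -5.5, 96, -0.05, 20], [-2, -5.5, 96, -0.05, 20], [-2, -5.5, 96, -0.05, 20]])

```text
clock: 24.65
tool_pos: [0.4387, -0.1387, 0.0233]
ee_rot: [0.001, 0.001, 1.0, -0.0]
force: [-0.3, 1.4, 7.8]
grip_width: 0.332
grasp_force: 49.7
```

>>> arm_command(steps=[[0, 0, 0, 0, 20], [0, 0, 0, 0, 20], [0, 0, 0, 0, 20]])

```text
clock: 25.02
tool_pos: [0.4387, -0.1387, 0.0233]
ee_rot: [0.001, 0.001, 1.0, -0.0]
force: [0.4, 0.1, 6.8]
grip_width: 0.331
grasp_force: 49.7
```

```bash
python3 - <<'E'
from h import *
go(.437,-.137,.17,180);go(.533,-.376,.17,184.5)
E
```

```text
shift [   1.4    1.5 -146.7] turn -0.002 psi 179.9 joints [-0.47  0.41 -0.62  0.54  0.   -0.46] clock 25.025
shift [ -95.1 -237.3 -146.3] turn -0.08 psi 179.9 joints [-0.47  0.41 -0.62  0.54  0.   -0.46] clock 25.025
```

Placing height is TCP z = 0.0263.

>>> arm_command(steps=[[0, 0, -10, 0, 20], [0, 0, -35, 0, 20], [0, 0, -75, 0, 20], [0, 0, -115, 0, 20], [0, 0, -140, 0, 20], [-10, -20, -146, -0.02, 20], [-25, -60, -146, -0.04, 20], [-42, -105, -146, -0.08, 20]])

```text
clock: 26.02
tool_pos: [0.4799, -0.2441, 0.1694]
ee_rot: [0.0, -0.04, 0.999, -0.0]
force: [0.4, 0.3, 0.1]
grip_width: 0.332
grasp_force: 49.4
```

>>> arm_command(steps=[[-18, -45, 0, 0, 20], [-36, -90, 0, 0, 20], [-49, -120, 0, 0, 20], [-53, -132, 0, 0, 20]])

```text
clock: 26.52
tool_pos: [0.5429, -0.3721, 0.1684]
ee_rot: [0.0, -0.039, 0.999, -0.0]
force: [0.6, 0.0, -0.8]
grip_width: 0.334
grasp_force: 49.5
```

```bash
python3 - <<'E'
from h import *
go(.533,-.376,.0313,184.5)
E
```

```text
shift [ 10.1  -3.1 137.1] turn -0.001 psi -175.6 joints [-0.71  0.58  0.14  1.13 -0.   -0.79] clock 26.525
```

>>> arm_command(steps=[[10, -3, 20, 0, 20], [10, -3, 60, 0, 20], [10, -3, 95, 0, 20], [10, -3, 118, 0, 20], [10, -3, 130, 0, 20], [10, -3, 136, 0, 20], [10, -3, 137, 0, 20], [10, -3, 137, 0, 20]])

```text
clock: 27.52
tool_pos: [0.5333, -0.3748, 0.032]
ee_rot: [0.0, -0.039, 0.999, -0.0]
force: [0.2, 0.3, 0.2]
grip_width: 0.334
grasp_force: 49.5
```

>>> arm_command(steps=[[0, 0, 2, 0, 20], [0, 0, 4, 0, 20], [0, 0, 5.2, 0, 20], [0, 0, 5.9, 0, 20], [0, 0, 5.9, 0, 20]])

```text
clock: 28.15
tool_pos: [0.5329, -0.3746, 0.0264]
ee_rot: [0.0, -0.039, 0.999, -0.0]
force: [-3.0, 2.7, 9.8]
grip_width: 0.328
grasp_force: 51.0
```

>>> arm_command(steps=[[0, 0, 0, 0, 46], [0, 0, 0, 0, 46], [0, 0, 0, 0, 46], [0, 0, 0, 0, 46], [0, 0, -30, 0, 46], [0, 0, -70, 0, 46], [0, 0, -120, 0, 62], [0, 0, -160, 0, 62]])

```text
clock: 29.15
tool_pos: [0.5331, -0.3747, 0.1874]
ee_rot: [0.0, -0.039, 0.999, -0.0]
force: [0.2, 0.2, -0.2]
grip_width: 0.725
grasp_force: 0.0
```

```bash
python3 - <<'E'
from h import *;from cell import robot;import cv2
c=robot.capture("side");cv2.imwrite("pics/s2.png",cv2.resize(c["img"][95:360,100:450],(792,600),interpolation=cv2.INTER_CUBIC))
c=robot.capture("scene");cv2.imwrite("pics/sc2.png",cv2.resize(c["img"][110:390,60:490],(800,521),interpolation=cv2.INTER_CUBIC))
E
```

```text
(no output)
```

View pics/s2.png

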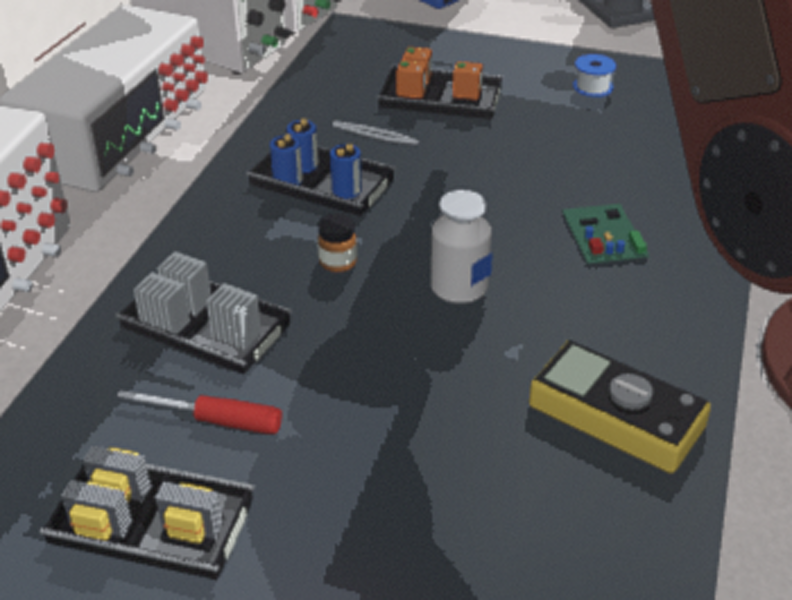

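View pics/sc2.png

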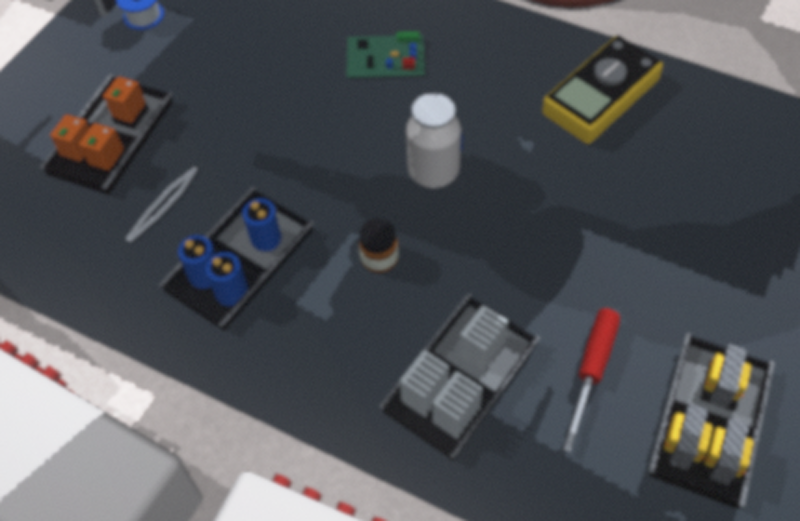

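Both views show every part upright near the centre of its own front cell: relay (125,100), capacitor (262,224), heat sink (478,330) and transformer (729,375). The bottle and jar haven't moved. Handing in.

```bash
python3 -c "
from cell import robot
print(robot.close_job())"
```

```text
the job is handed in; nothing more can be done
None
```

All four parts were set upright and released in the front cells of their own trays, the pump bottle and flux jar look undisturbed in the final pictures, and the job was handed in at about 29 s; no verdict came back.

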